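# Post a test tile into the dust-tight tile store

### The arm

A 6-joint arm with a two-finger parallel gripper is mounted at the origin on the work surface. World frame = base frame: x ahead of the robot, y to its left, z up, the work surface at z = 0. Lengths are in m, angles in rad, forces in N, time in s.
With the tool pointing down it reaches from about 0.3 to 0.875 m from the base axis. Payload 6.4 kg.
Tool frame: the origin (TCP) lies midway between the tips of the shut fingers; the grasp point (between the pads) lies 19 mm behind it; z points along the fingers, y is the line along which they close (so a half turn about z gives the same grasp; the last joint's range is limited). The gripper opens to 85 mm and grips with 20 to 120 N. Pads are 22 mm wide; open, the fingers measure 114 mm over their backs; the gripper's body (76 mm by 85 mm) begins 54 mm behind the grasp point. The pads swing forward as they close: fully open they stand 13 mm farther back than shut.
Start: joints at [-1.447, 0.181, 1.607, -0, 1.354, -0.206], TCP at [0.186, -0.544, 0.231] pointing down, gripper open.
Joint ranges: [-2.99, 2.99], [-0.89, 2.07], [0.3, 2.58], [-1.14, 4.28], [0, 2.63], [-3.12, 3.12]. Speed limits (rad/s): [2.57, 2.57, 3.01, 3.14, 3.14, 3.14].

### API

Orientations are given as a unit quaternion [w, x, y, z].
In Python, from bench import status, camera, ctrl gives the robot as it stands. The module is installed in compiled form; this text tells all that it offers.
- The arm moves only by the shell command python3 -m handwheel 'ROWS'. ROWS is JSON, a list that holds one entry, the list of rows, each a list of 7 numbers: the opening, from -1 (shut) to 1 (fully open), then the shift along the tool's x, y, z in cm, then the turn, a rotation vector about the tool's x, y, z in degrees. A call has 1 to 10 rows; each row is the pose to reach, as a shift and turn from the pose commanded when the call began, along the tool's axes at that moment; what a row does not reach only later rows make up. A row lasts 1/8 s, in which the tool goes at most 62.5 mm and 10.7 degrees, less where a joint would pass 70% of its speed; a pose out of reach is approached as far as the arm can. A call with a gripper value outside its range is refused whole. The fingers move at their own pace and stop on an object; the grip force is fixed at half the most. Time passes only in rows, so rows that repeat a pose let the fingers close. It gives the time, the measured TCP pose, the force, the opening and the grip force at its end, in the units of the state.
- status.get_obs(): the state, without advancing time (a new reading comes with each control period).
- camera(name): name is "side" or "top" or "wrist"; returns a dict with "frame" (400x640x3 uint8, blue, green, red), "depth" (400x640 float32, m along the optical axis (not along the pixel's ray), 0 where there is no reading), "fx", "fy", "cx", "cy" (pixels), "extrinsics" (4x4, takes a point from camera to world coordinates); the wrist camera has in their place "hand_eye" (4x4, takes a point from camera to tool coordinates, whose origin is the TCP and whose axes are the flange's). Camera axes: x right, y down, z forward; pixel columns grow to the right and rows downward; lengths in m; the calibration is good to about 2 mm. A picture is of the moment at which its call begins: read the wrist's pose just before it.
- ctrl.hand_in(): hands the job in; it is judged then, once.
The state is a dict: "time_s": time; "q": joint angles; "dq": joint speeds; "joint_efforts": joint torques, N m; "eef_pos": TCP position; "eef_rot": TCP orientation; "wrist_force": force on the tool from outside, world axes, zero at the start; "torque": the same for the moment, N m; "opening": opening from 0.0 (shut) to 1.0 (fully open); "grasp_force": force on a finger pad.
Only numpy, scipy, OpenCV 4.12 (cv2) and the standard library are available. Lean on these libraries where they do the work, as an engineer would, in place of code of your own. Each camera call takes 0.05 s, during which the arm holds its last target. There are 200 camera calls.

### The job

Take the plain rectangular test tile (the wide one with the square flat top) and, keeping it upright, push it down through the sprung flap of the tile store, without letting it drop in. Then press on its top with the closed fingertips, following it in past the flap, until you feel it bear on the sprung bed inside and it is bedded in with a firm push of 12 to 16 N for about half a second, never over 22 N; how deep the bed lies is different every time and can only be felt. Draw the fingers out so that the flap closes behind it, and leave everything else on the table where it stands.

Things in the scene. Friction and masses are not known exactly. Their poses are not given: they have to be found in the camera images.
- tile_center (a point): Centre (half-way up) of the tile to store: white fired-clay slab upright on its narrow foot, 16 mm thick (own x), 68 wide (own y), 120 tall, square flat top, 0.16 to 0.27 kg. Grip its two broad faces, 16 mm apart, from above. It stands in any of three places, turned anyhow; the arched and the narrow tile stand in the others.
- store: Tile store: fixed grey steel box, 140 mm (x) by 160 mm (y), 197 mm tall, turned some way about the vertical; origin on the table under the mouth point, same axes. Inside, a bed on a spring (3 N per mm, 8 mm travel) carries the tile; the tile comes to rest on it with its top 34 to 46 mm below the mouth, another depth each time, not measured.
- mouth (a point): Point in the mouth of the store, level with its flat top, where the tile's centre line goes in: upright, width along y, thickness along x; z up. The mouth reaches 18 mm to -x, 14 mm to +x and 46 mm either way in y. 29 mm either way in y is free for closed fingers to 52 mm down: put the fingers' narrow way (as a rule the pad width) along x, 1 to 2 mm to the -x side.
- rails (a point): Point 12 mm below the mouth point where the guides' lead-ins begin. Two rails stand behind the tile's +x face, 9 mm from its middle plane from 26 mm below the mouth, only at its edges (29 to 34 mm from the middle in y). Guides take the side edges from 45 mm (3 mm play each) and the -x face from 68 mm below the mouth (9 mm from the middle plane). All have sloping lead-ins.
- flap (a joint): Sprung steel flap that fills the mouth, hinged along its -x edge, 31 mm long. 0 is closed and level, growing as it swings down inside, at most 1.5 rad. It takes about 5 N at its middle to start opening: a tile laid on it does not open it.
- flap_hinge (a point): Middle of the flap's hinge line, 17.5 mm to -x of the mouth point. The flap presses the tile on the rails: pushed in 75 to 87 mm, the tile stays when let go, and takes a few newtons to push on. With its top 31 to 34 mm down the flap slides off it and rubs on the fingers instead (up to 5 N), the tile slides on to the bed; the flap shuts when the fingers leave.
- arched: Another white tile, 16 mm thick, 68 mm wide and 114 mm tall, with a round arched top: leave alone. Origin under its foot.
- narrow: Another white tile, 16 mm thick, only 36 mm wide and 130 mm tall: leave alone. Origin under its foot.
- mug: White mug, 76 mm across, 90 mm tall: leave alone. Origin under its foot.
- bowl: White bowl, 140 mm across, 55 mm tall: leave alone. Origin under its foot.
- bottle: Grey squeeze bottle with a pointed nozzle, 42 mm across, 115 mm tall: leave alone. Origin under its foot.
- prop: Square fired-clay kiln prop, 34 x 34 x 70 mm, upright: leave alone. Origin under its foot.
- brush: Brush lying on the table: leave alone.
Mind the look-alikes: they are no part of the job. What is shaped like the store but blue is not meant.

How it is judged:
On the way, in this order (a step that is already met when the one before it is completed fails the run):
1. the plain tile is pushed more than half-way in through the open flap (value of joint flap above 0.5 rad and z of tile_center in the frame of mouth below -0.005 m and horizontal distance between tile_center and mouth below 0.02 m), for 0.1 s.
2. the tile, its top more than 33 mm below the mouth, is pressed on the bed by the fingers with more than 7 N (contact force between the fingers and tile above 7 N and z of tile_center in the frame of mouth below -0.093 m and horizontal distance between tile_center and mouth below 0.02 m), for 0.25 s.
At the end, for the whole second after the job is handed in: The plain tile stands upright (within 0.12 rad) and at rest in the store, within 20 mm of the mouth's middle in plan, its top more than 33 mm below the mouth, and the flap is closed above it (under 0.08 rad) (value of joint flap below 0.08 rad and z of tile_center in the frame of mouth below -0.093 m and horizontal distance between tile_center and mouth below 0.02 m and angle between tile_center's own z axis and vertical below 0.12 rad and linear speed of tile below 0.02 m/s); the robot touches nothing.
It fails at once if the tile is pressed with more than 22 N inside the store (contact force between the fingers and tile above 22 N and z of tile_center in the frame of mouth below -0.075 m and horizontal distance between tile_center and mouth below 0.03 m).
It fails at once if the tile drops in (faster than 0.9 m/s in the mouth) (linear speed of tile above 0.9 m/s and z of tile_center in the frame of mouth below 0.05 m and horizontal distance between tile_center and mouth below 0.03 m).
It fails at once if something else is disturbed (moved more than 25 mm) (distance of any of arched, narrow, mug, bowl, bottle, prop, brush from where it was at the start of the episode above 0.025 m).
It also fails if it takes over 67 s, if anything falls off the work surface, if the arm or the gripper's body presses on something with over 40 N, if the wrist force passes 120 N, or if a joint passes its speed limit or range.

## Working session

There is one attempt and no reset: what is moved stays moved. The work goes in short steps, Python scripts to look and compute and a shell command to move; the robot and the scene stay as the last step left them, time stands still between calls to the robot, and variables do not carry over. Pictures are saved under pics/ and viewed, at most 10 in all, crops included, and the job is handed in when it is done.

```bash
mkdir -p pics; python3 - <<'E'
from bench import status,camera
import cv2,numpy as np
o=status.get_obs();print({k:np.round(v,3).tolist() for k,v in o.items()})
for n in("top","side"):
    c=camera(n);cv2.imwrite(f"pics/{n}1.png",c["frame"]);np.savez(f"pics/{n}1.npz",**{k:v for k,v in c.items()});print(n,c["fx"],c["cx"],np.round(c["extrinsics"],3).tolist())
E
```

```text
{'time_s': 0.0, 'q': [-1.447, 0.182, 1.608, -0.0, 1.354, -0.206], 'dq': [-0.001, -0.0, 0.0, 0.0, -0.001, 0.001], 'joint_efforts': [-0.001, -44.487, -35.134, -0.0, 0.009, -0.0], 'eef_pos': [0.186, -0.543, 0.23], 'eef_rot': [-0.001, 0.986, 0.164, 0.0], 'wrist_force': [0.236, 0.629, -0.389], 'torque': [-0.012, -0.009, 0.011], 'grasp_force': 0.0, 'opening': 0.995}
top 519.2225494440726 319.0434249170625 [[0.02, -0.992, 0.121, 0.379], [-1.0, -0.021, -0.001, 0.037], [0.004, -0.121, -0.993, 1.409], [0.0, 0.0, 0.0, 1.0]]
side 502.6554906134549 324.9430967240777 [[-0.603, -0.452, 0.657, -0.311], [-0.798, 0.333, -0.503, 0.675], [0.009, -0.828, -0.561, 0.894], [0.0, 0.0, 0.0, 1.0]]
```

View pics/top1.png

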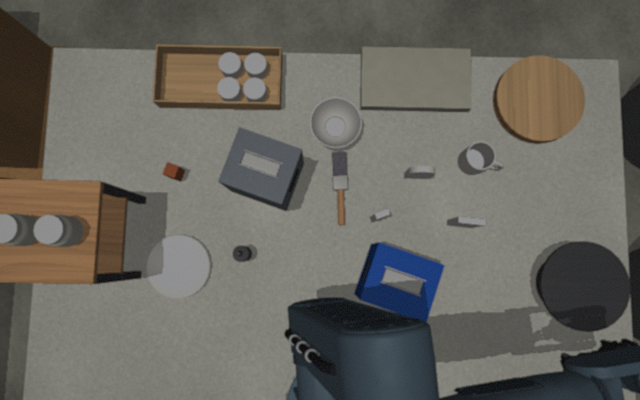

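View pics/side1.png

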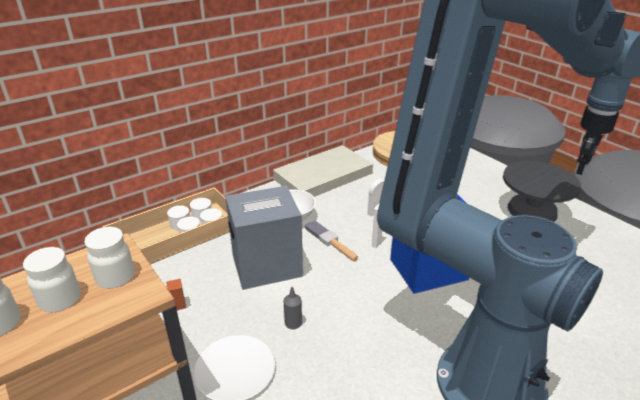

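The grey store is at about (262,168) in the top view, and the blue one at (400,280) is a decoy. Three tiles stand at (421,172), (381,214) and (468,221). I'll measure them from depth.

```bash
cat > h.py <<'E'
import numpy as np,cv2
def cloud(c):
    d=c["depth"];v,u=np.indices(d.shape)
    p=np.stack([(u-c["cx"])/c["fx"]*d,(v-c["cy"])/c["fy"]*d,d],-1)
    return p@c["extrinsics"][:3,:3].T+c["extrinsics"][:3,3]
def rect(p):
    (x,y),(a,b),t=cv2.minAreaRect((p[:,:2]*1000).astype(np.float32));
    if a<b:a,b,t=b,a,t+90
    return np.round([x,y,a,b,t],1)   # t = angle of long side, deg
E
python3 - <<'E'
from h import *
c=np.load("pics/top1.npz");P=cloud(c);f=c["frame"].astype(int)
for n,(u,v) in dict(A=(421,172),B=(381,214),C=(468,221)).items():
    w=P[v-18:v+19,u-24:u+25].reshape(-1,3);w=w[(w[:,2]>.03)&(w[:,2]<.2)]
    zt=np.percentile(w[:,2],98);t=w[w[:,2]>zt-.008];print(n,len(w),zt,len(t),rect(t),rect(w))
    m=w.mean(0)[:2];X=w[:,:2]-m;a=np.linalg.svd(X,full_matrices=False)[2][0];s=X@a
    print(np.round(a,3),[(round(k*1000),round(w[(s>=k)&(s<k+.008),2].max()*1000)) for k in np.arange(s.min(),s.max(),.008) if ((s>=k)&(s<k+.008)).any()])
w=P[120:215,210:310];ff=f[120:215,210:310]
t=(w[...,2]>.185)&(w[...,2]<.21);print("store",t.sum(),np.median(w[t][:,2]),rect(w[t]))
g=ff.sum(-1);print(np.percentile(g[t],[5,50,90,97]))
m=t&(g>np.median(g[t])+90);
m=cv2.morphologyEx(m.astype(np.uint8),cv2.MORPH_OPEN,np.ones((3,3)))>0
print("flap",m.sum(),rect(w[m]),w[m].mean(0))
a=cv2.resize(c["frame"][120:215,210:310],None,fx=6,fy=6,interpolation=2)
b=cv2.resize(c["frame"][155:235,360:490],None,fx=4,fy=4,interpolation=2)
cv2.imwrite("pics/s.png",a[:,:600]);cv2.imwrite("pics/t.png",b)
E
```

```text
A 308 0.11633933658767484 91 [ 602.5 -228.8   46.2   15.1   88.3] [ 602.1 -228.8   68.    17.1   89.2]
[-0.051 -0.999] [(-30, 107), (-22, 113), (-14, 115), (-6, 119), (2, 117), (10, 116), (18, 115), (26, 110), (34, 100)]
B 138 0.13448249505921528 92 [ 485.8 -121.8   35.6   15.9  112.1] [ 485.5 -121.4   36.5   16.   112.3]
[-0.375  0.927] [(-22, 135), (-14, 136), (-6, 134), (2, 134), (10, 134)]
C 306 0.12555070003428567 160 [ 473.5 -344.6   66.8   16.3   85.2] [ 473.1 -345.1   68.9   16.5   84.5]
[-0.123 -0.992] [(-29, 126), (-21, 125), (-13, 126), (-5, 125), (3, 127), (11, 124), (19, 126), (27, 127), (35, 124)]
store 3970 0.1972862024487012 [589.6 176.7 161.5 140.9  71.4]
[259. 273. 381. 406.]
flap 428 [590.1 177.4  86.4  31.7  71.9] [0.59040867 0.17697248 0.19731153]
```

View pics/s.png

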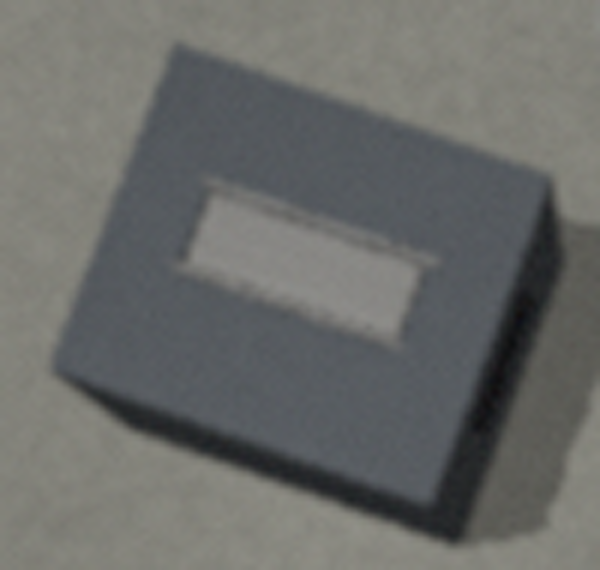

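Tile C at (473,-345) mm is the plain one: 68 mm wide with a flat top. The crop shows the store's flap with a dark line on each long side, so I can't tell which one is the hinge. I'll look at it from close up with the wrist camera.

```bash
cat >> h.py <<'E'
from scipy.spatial.transform import Rotation as R
from bench import status,camera
def pose():
    o=status.get_obs();q=o["eef_rot"];return np.array(o["eef_pos"]),R.from_quat([q[1],q[2],q[3],q[0]]),o
def delta(xyz,yaw):
    p,r,o=pose();a=np.radians(yaw);t=R.from_matrix(np.array([[np.cos(a),np.sin(a),0],[np.sin(a),-np.cos(a),0],[0,0,-1]]))
    print("t",round(o["time_s"],2),"pos",np.round(p,4),"yaw",np.round(np.degrees(np.arctan2(*r.as_matrix()[[1,0],0])),2),"F",np.round(o["wrist_force"],1),
     "-> shift cm",np.round(r.inv().apply(np.array(xyz)-p)*100,2),"turn",np.round((r.inv()*t).as_rotvec(degrees=True),2))
E
python3 - <<'E'
from h import *
c=camera("wrist");print(np.round(c["hand_eye"],3).tolist(),c["fx"])
delta([.59,.177,.42],71.5)
delta([.473,-.345,.40],85)
E
```

```text
[[0.002, -0.965, -0.264, 0.067], [1.0, 0.002, 0.0, -0.001], [0.0, -0.264, 0.965, -0.143], [0.0, 0.0, 0.0, 1.0]] 333.4290815509122
t 0.15 pos [ 0.1861 -0.5436  0.2306] yaw 18.9 F [-0.6  0.9 -1.1] -> shift cm [ 61.55 -55.12 -18.85] turn [-6.00e-02 -5.00e-02 -5.26e+01]
t 0.15 pos [ 0.1861 -0.5436  0.2306] yaw 18.9 F [-0.6  0.9 -1.1] -> shift cm [ 33.58  -9.52 -16.92] turn [-6.00e-02 -5.00e-02 -6.61e+01]
```

```bash
python3 -m handwheel '[[[1,12,-11,-13,0,0,-10],[1,61.5,-55.1,-18.8,0,0,-52.6],[1,61.5,-55.1,-18.8,0,0,-52.6],[1,61.5,-55.1,-18.8,0,0,-52.6],[1,61.5,-55.1,-18.8,0,0,-52.6],[1,61.5,-55.1,-18.8,0,0,-52.6],[1,61.5,-55.1,-18.8,0,0,-52.6],[1,61.5,-55.1,-18.8,0,0,-52.6],[1,61.5,-55.1,-18.8,0,0,-52.6],[1,61.5,-55.1,-18.8,0,0,-52.6]]]'; python3 -c "
from h import *
delta([.59,.177,.42],71.5)"
```

```text
time_s: 1.4
eef_pos: [0.4804, -0.0173, 0.3766]
eef_rot: [0.0, 0.812, 0.584, 0.0]
wrist_force: [0.5, -1.6, 0.2]
opening: 0.999
grasp_force: 0.0
t 1.4 pos [ 0.4804 -0.0173  0.3766] yaw 71.5 F [ 0.5 -1.6  0.2] -> shift cm [21.9   4.23 -4.34] turn [0.03 0.01 0.  ]
```

```bash
python3 -m handwheel '[[[1,21.9,4.2,-4.3,0,0,0],[1,21.9,4.2,-4.3,0,0,0],[1,21.9,4.2,-4.3,0,0,0],[1,21.9,4.2,-4.3,0,0,0],[1,21.9,4.2,-4.3,0,0,0],[1,21.9,4.2,-4.3,0,0,0]]]'; python3 - <<'E'
from h import *
p,r,o=pose();c=camera("wrist");T=np.eye(4);T[:3,:3]=r.as_matrix();T[:3,3]=p
c["extrinsics"]=T@c["hand_eye"];P=cloud(c);f=c["frame"];g=f.sum(-1,dtype=int)
t=(P[...,2]>.185)&(P[...,2]<.21);print(p,t.sum(),np.median(P[t][:,2]),rect(P[t]))
np.savez("pics/w1.npz",P=P,f=f,t=t)
m=t&(g>np.median(g[t])+90);m=cv2.morphologyEx(m.astype(np.uint8),cv2.MORPH_OPEN,np.ones((3,3)))>0
print(m.sum(),rect(P[m]))
v,u=np.where(m);print(v.min(),v.max(),u.min(),u.max())
cv2.imwrite("pics/w1.png",cv2.resize(f[max(v.min()-25,0):v.max()+25,max(u.min()-30,0):u.max()+30],None,fx=4,fy=4,interpolation=2)[:600,:800])
E
```

```text
time_s: 2.15
eef_pos: [0.5889, 0.1747, 0.4185]
eef_rot: [-0.0, 0.812, 0.584, -0.001]
wrist_force: [-0.6, -0.6, 0.2]
opening: 0.999
grasp_force: 0.0
[0.5888522  0.17469394 0.41853694] 18266 0.1968442576574499 [589.7 180.5 160.2 140.5  71.6]
2083 [596.  183.6  87.7  34.5  71.5]
122 201 305 337
```

View pics/w1.png

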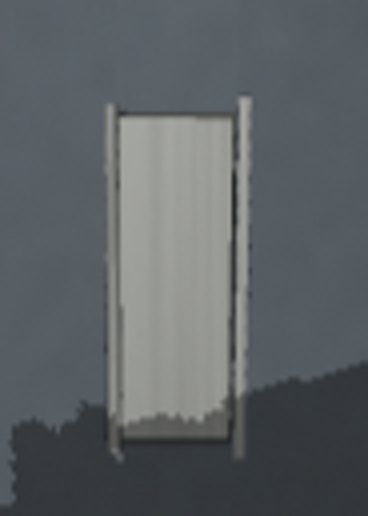

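```bash
python3 - <<'E'
from h import *
d=np.load("pics/w1.npz");P,f,t=d["P"],d["f"],d["t"];g=f.sum(-1,dtype=int)
a=np.radians(71.5);ex=np.array([np.sin(a),-np.cos(a)]);ey=np.array([np.cos(a),np.sin(a)])
C=np.array([.5897,.1805]);Q=P[...,:2]-C;X=Q@ex*1000;Y=Q@ey*1000
v,u=np.where(t);print("box px",u.min(),u.max(),v.min(),v.max(),"tool col of box; X along +ex =(%.2f,%.2f)"%tuple(ex))
for k in range(-30,31):
    m=t&(abs(Y-5)<15)&(X>=k)&(X<k+1)
    if m.any():print(k,"z%.1f br%d"%(1000*np.mean(P[m][:,2]),g[m].mean()),end=" | ")
print()
for lo,hi in((-32,-26),(32,38)):pass
# box edges in X (rows through the middle) and Y
m=t&(abs(Y)<40);print("box X",np.percentile(X[m],[.1,99.9]));m=t&(abs(X)<40);print("box Y",np.percentile(Y[m],[.1,99.9]))
print("row",[(i,int(g[150,i])) for i in range(295,345)])
E
```

```text
box px 249 383 91 235 tool col of box; X along +ex =(0.95,-0.32)
-30 z196.9 br280 | -29 z196.9 br281 | -28 z196.7 br281 | -27 z196.9 br282 | -26 z196.7 br282 | -25 z196.8 br282 | -24 z196.9 br281 | -23 z196.7 br282 | -22 z196.7 br282 | -21 z197.1 br281 | -20 z196.7 br281 | -19 z196.9 br281 | -18 z196.6 br280 | -17 z197.2 br275 | -16 z198.9 br378 | -15 z198.8 br392 | -14 z198.1 br311 | -13 z196.6 br434 | -12 z196.3 br465 | -11 z196.8 br473 | -10 z196.4 br473 | -9 z196.5 br472 | -8 z196.3 br469 | -7 z196.6 br469 | -6 z196.3 br468 | -5 z196.5 br458 | -4 z196.1 br449 | -3 z196.4 br449 | -2 z196.5 br457 | -1 z196.6 br467 | 0 z197.2 br459 | 1 z196.8 br468 | 2 z196.3 br463 | 3 z196.4 br455 | 4 z196.3 br456 | 5 z196.4 br456 | 6 z196.6 br456 | 7 z196.5 br451 | 8 z196.3 br456 | 9 z196.4 br459 | 10 z196.4 br456 | 11 z196.0 br451 | 12 z196.5 br449 | 13 z196.3 br459 | 14 z196.3 br460 | 15 z196.3 br454 | 16 z196.3 br443 | 17 z196.5 br361 | 18 z194.4 br182 | 19 z197.8 br406 | 20 z197.8 br452 | 21 z197.9 br432 | 22 z197.3 br311 | 23 z197.0 br270 | 24 z197.1 br276 | 25 z196.7 br276 | 26 z196.7 br275 | 27 z196.5 br275 | 28 z197.0 br275 | 29 z196.6 br274 | 30 z196.9 br274 | 
box X [-70.02359048  69.80879213]
box Y [-79.75904304  80.0948049 ]
row [(295, 284), (296, 286), (297, 287), (298, 285), (299, 286), (300, 286), (301, 293), (302, 387), (303, 367), (304, 306), (305, 465), (306, 480), (307, 481), (308, 479), (309, 477), (310, 477), (311, 473), (312, 467), (313, 458), (314, 455), (315, 465), (316, 474), (317, 478), (318, 473), (319, 463), (320, 465), (321, 464), (322, 466), (323, 457), (324, 461), (325, 465), (326, 458), (327, 452), (328, 465), (329, 463), (330, 456), (331, 452), (332, 437), (333, 116), (334, 361), (335, 462), (336, 444), (337, 320), (338, 278), (339, 278), (340, 280), (341, 279), (342, 279), (343, 279), (344, 277)]
```

The flap spans X from -13.5 to +17.5 mm about the box centre. That points to the hinge on the +ex side, with the mouth point at the box centre. To confirm it, I'll turn the closed fingers a quarter turn and nudge the flap.

```bash
cat >> h.py <<'E'
def wrist():
    p,r,o=pose();c=camera("wrist");T=np.eye(4);T[:3,:3]=r.as_matrix();T[:3,3]=p
    c["extrinsics"]=T@c["hand_eye"];return cloud(c),c["frame"],p
E
python3 - <<'E'
from h import *
P,f,p=wrist();t=(P[...,2]>.185)&(P[...,2]<.21);print(p,rect(P[t]))
delta([.590,.178,.27],161.5)
E
```

```text
[0.58877709 0.17423649 0.41877168] [589.6 180.7 159.1 140.2  71.5]
t 2.25 pos [0.5888 0.174  0.419 ] yaw 71.43 F [-0.8 -0.2  0.7] -> shift cm [ 0.43 -0.   14.9 ] turn [-5.000e-02  0.000e+00 -9.007e+01]
```

```bash
python3 -m handwheel '[[[-1,0.4,0,5,0,0,-10],[-1,0.4,0,10,0,0,-20],[-1,0.4,0,10,0,0,-30],[-1,0.4,0,10,0,0,-40],[-1,0.4,0,10,0,0,-50],[-1,0.4,0,10,0,0,-60],[-1,0.4,0,10,0,0,-70],[-1,0.4,0,10,0,0,-80],[-1,0.4,0,10,0,0,-90],[-1,0.4,0,10,0,0,-90]]]'; python3 -m handwheel '[[[-1,0,0,0,0,0,0],[-1,0,0,0,0,0,0]]]';  python3 - <<'E'
from h import *
P,f,p=wrist();t=(P[...,2]>.185)&(P[...,2]<.21);print(p,rect(P[t]))
v,u=np.where(t);print(u.min(),u.max(),v.min(),v.max())
cv2.imwrite("pics/w2.png",f)
delta([.590,.179,.20],161.5)
E
```

```text
time_s: 3.5
eef_pos: [0.5903, 0.1777, 0.3195]
eef_rot: [0.0, 0.162, 0.987, -0.0]
wrist_force: [0.4, -0.2, -0.2]
opening: 0.003
grasp_force: 0.0
time_s: 3.75
eef_pos: [0.5904, 0.1785, 0.3193]
eef_rot: [0.0, 0.162, 0.987, 0.0]
wrist_force: [-0.1, -1.0, 0.1]
opening: 0.001
grasp_force: 0.0
[0.59041571 0.17853068 0.31931899] [589.9 180.7 160.7 140.1  71.5]
214 422 104 270
t 3.8 pos [0.5904 0.1786 0.3193] yaw 161.4 F [0.5 0.4 0.1] -> shift cm [ 0.05  0.02 11.93] turn [ 0.   0.  -0.1]
```

View pics/w2.png

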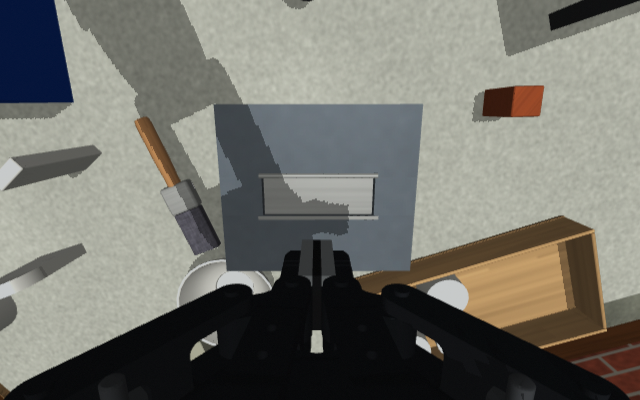

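The picture shows the flap at (318,196), with the fingers lined up along its long side. Both wrist yaws give the box centre as (589.8,180.7). Next is the nudge.

```bash
python3 -c "
from h import *
delta([.5917,.1801,.190],161.5)"; python3 -m handwheel '[[[-1,0,-0.2,5.5,0,0,0],[-1,0,-0.2,10.5,0,0,0],[-1,0,-0.2,11.7,0,0,0],[-1,0,-0.2,12.2,0,0,0],[-1,0,-0.2,12.6,0,0,0],[-1,0,-0.2,12.9,0,0,0],[-1,0,-0.2,12.9,0,0,0]]]'; python3 - <<'E'
from h import *
P,f,p=wrist();a=np.radians(71.5);ex=np.array([np.sin(a),-np.cos(a)]);ey=np.array([np.cos(a),np.sin(a)])
Q=P[...,:2]-np.array([.5898,.1807]);X=Q@ex*1000;Y=Q@ey*1000;print(p,(p[:2]-[.5898,.1807])@ex*1e3,(p[:2]-[.5898,.1807])@ey*1e3)
for s in(-1,1):
  for k in range(-22,26,2):
    m=(abs(s*Y-30)<10)&(X>=k)&(X<k+2)&(P[...,2]>.12)&(P[...,2]<.205)
    if m.any():print(k,"%.1f"%(1000*np.median(P[m][:,2])),end=" | ")
  print()
E
```

```text
t 3.8 pos [0.5904 0.1786 0.3193] yaw 161.4 F [0.5 0.4 0.1] -> shift cm [-0.08  0.18 12.93] turn [ 0.   0.  -0.1]
time_s: 4.68
eef_pos: [0.5915, 0.1771, 0.1949]
eef_rot: [0.003, 0.161, 0.987, 0.001]
wrist_force: [-5.6, -0.6, 12.4]
opening: -0.003
grasp_force: 5.6
[0.59151598 0.17713384 0.19491539] 2.7588622096057316 -2.8373898281828254
-22 196.9 | -20 196.9 | -18 197.3 | -16 198.7 | -14 197.0 | -12 196.1 | -10 195.8 | -8 195.4 | -6 195.0 | -4 194.6 | -2 194.3 | 0 193.8 | 2 193.5 | 4 193.1 | 6 192.7 | 8 192.4 | 10 192.0 | 12 191.6 | 14 191.2 | 16 191.0 | 18 195.1 | 20 186.2 | 22 185.5 | 
-22 196.9 | -20 196.9 | -18 197.3 | -16 198.6 | -14 196.9 | -12 196.1 | -10 195.7 | -8 195.4 | -6 195.0 | -4 194.6 | -2 194.2 | 0 193.9 | 2 193.5 | 4 193.1 | 6 192.7 | 8 192.3 | 10 192.0 | 12 191.7 | 14 191.2 | 16 190.9 | 18 194.9 | 20 186.0 | 22 185.4 |
```

The nudge shows the flap dropping toward +ex. So the hinge is on the -ex side, at X≈-13.5, the store's x axis has yaw -18.5°, and the mouth point is at X≈+4. I'll lift and go to the tile.

```bash
python3 -m handwheel '[[[-1,0,0,-5,0,0,0],[-1,0,0,-10,0,0,0]]]'; python3 - <<'E'
from h import *
delta([.474,-.345,.34],85)
d=np.load("pics/w1.npz");P,f,t=d["P"],d["f"],d["t"];g=f.sum(-1,dtype=int)
a=np.radians(71.5);ex=np.array([np.sin(a),-np.cos(a)]);ey=np.array([np.cos(a),np.sin(a)])
Q=P[...,:2]-np.array([.5897,.1805]);X=Q@ex*1000;Y=Q@ey*1000
print([(k,int(g[t&(abs(X-2)<8)&(Y>=k)&(Y<k+1)].mean())) for k in list(range(-52,-38))+list(range(38,52))])
E
```

```text
time_s: 4.97
eef_pos: [0.5903, 0.177, 0.2935]
eef_rot: [0.001, 0.161, 0.987, 0.0]
wrist_force: [0.9, 0.2, 0.5]
opening: 0.005
grasp_force: 0.0
t 4.97 pos [0.5903 0.177  0.2935] yaw 161.49 F [0.9 0.2 0.5] -> shift cm [ -5.55 -53.19  -4.69] turn [1.400e-01 7.000e-02 7.649e+01]<stdin>:6: RuntimeWarning: Mean of empty slice.
  ret = ret.dtype.type(ret / rcount)
Traceback (most recent call last):
ValueError: cannot convert float NaN to integer
```

```bash
python3 -m handwheel '[[[1,-5.5,-53.2,-6,0,0,0],[1,-5.5,-53.2,-6,0,0,76.5],[1,-5.5,-53.2,-6,0,0,76.5],[1,-5.5,-53.2,-6,0,0,76.5],[1,-5.5,-53.2,-6,0,0,76.5],[1,-5.5,-53.2,-6,0,0,76.5],[1,-5.5,-53.2,-4.7,0,0,76.5],[1,-5.5,-53.2,-4.7,0,0,76.5],[1,-5.5,-53.2,-4.7,0,0,76.5],[1,-5.5,-53.2,-4.7,0,0,76.5]]]';python3 -m handwheel '[[[1,0,0,0,0,0,0],[1,0,0,0,0,0,0],[1,0,0,0,0,0,0]]]'; python3 - <<'E'
from h import *
P,f,p=wrist();m=(P[...,2]>.105)&(P[...,2]<.14)&(np.linalg.norm(P[...,:2]-[.473,-.345],axis=-1)<.06)
n,l,s,_=cv2.connectedComponentsWithStats(m.astype(np.uint8));k=1+np.argmax(s[1:,4]);m=l==k
print(p,s[k],np.median(P[m][:,2]));t=m&(P[...,2]>.116);print(rect(P[m]),rect(P[t]))
cv2.imwrite("pics/w3.png",f);delta([.473,-.345,.34],85)
d=np.load("pics/w1.npz");P,f,t=d["P"],d["f"],d["t"];g=f.sum(-1,dtype=int)
a=np.radians(71.5);ex=np.array([np.sin(a),-np.cos(a)]);ey=np.array([np.cos(a),np.sin(a)])
Q=P[...,:2]-np.array([.5897,.1805]);X=Q@ex*1000;Y=Q@ey*1000
for k in list(range(-52,-38,2))+list(range(38,52,2)):
    m=t&(abs(X-2)<8)&(Y>=k)&(Y<k+2)
    print(k,int(g[m].mean()) if m.any() else None,end=" ")
E
```

```text
time_s: 6.22
eef_pos: [0.4725, -0.3481, 0.3391]
eef_rot: [0.002, 0.739, 0.674, -0.0]
wrist_force: [-0.4, 0.5, 0.9]
opening: 1.002
grasp_force: 0.0
time_s: 6.6
eef_pos: [0.4737, -0.3439, 0.3377]
eef_rot: [0.0, 0.737, 0.676, 0.0]
wrist_force: [0.3, -0.2, 0.0]
opening: 0.999
grasp_force: 0.0
[ 0.47367241 -0.34393956  0.33766744] [310 139  15  62 884] 0.11972370198741547
[ 474.4 -341.    67.    15.4   85.1] [ 474.4 -341.2   66.7   15.2   84.9]
t 6.65 pos [ 0.4736 -0.3441  0.3376] yaw 85.09 F [ 0.2 -0.   1.1] -> shift cm [-0.09 -0.05 -0.24] turn [0.02 0.02 0.09]
-52 171 -50 170 -48 161 -46 131 -44 273 -42 272 -40 313 38 473 40 475 42 473 44 388 46 287 48 290 50 291
```

Tile confirmed at (474.4, -341.1), yaw 85°. Descending and gripping.

```bash
python3 -m handwheel '[[[1,0.3,0.05,4,0,0,0],[1,0.3,0.05,10,0,0,0],[1,0.3,0.05,16,0,0,0],[1,0.3,0.05,21,0,0,0],[1,0.3,0.05,24,0,0,0],[1,0.3,0.05,24.9,0,0,0],[1,0.3,0.05,24.9,0,0,0],[1,0.3,0.05,24.9,0,0,0]]]'; python3 -m handwheel '[[[-1,0,0,0,0,0,0],[-1,0,0,0,0,0,0],[-1,0,0,0,0,0,0],[-1,0,0,0,0,0,0],[-1,0,0,0,0,0,0],[-1,0,0,0,0,0,0]]]'; python3 -c "
from h import *
delta([.4744,-.3411,.088],85)"
```

```text
time_s: 7.65
eef_pos: [0.4749, -0.343, 0.0902]
eef_rot: [0.002, 0.737, 0.676, -0.0]
wrist_force: [-0.4, -1.0, 0.8]
opening: 1.001
grasp_force: 0.0
time_s: 8.4
eef_pos: [0.4741, -0.3423, 0.0885]
eef_rot: [0.0, 0.737, 0.676, -0.0]
wrist_force: [-0.4, 0.2, 1.8]
opening: 0.181
grasp_force: 59.0
t 8.4 pos [ 0.4741 -0.3423  0.0885] yaw 84.99 F [-0.4  0.2  1.8] -> shift cm [0.12 0.02 0.05] turn [ 0.02  0.02 -0.01]
```

```bash
python3 -m handwheel '[[[-1,0,0,-3,0,0,0],[-1,0,0,-8,0,0,0],[-1,0,0,-14,0,0,0],[-1,0,0,-20,0,0,0],[-1,0,0,-25,0,0,0],[-1,0,0,-27,0,0,0],[-1,0,0,-27,0,0,0]]]'; python3 -c "
from h import *
delta([.5932,.1783,.36],71.5)"
```

```text
time_s: 9.28
eef_pos: [0.4742, -0.3424, 0.3596]
eef_rot: [0.001, 0.737, 0.676, -0.0]
wrist_force: [0.3, -0.5, -1.9]
opening: 0.176
grasp_force: 59.0
t 9.28 pos [ 0.4742 -0.3424  0.3596] yaw 85.0 F [ 0.3 -0.5 -1.9] -> shift cm [52.91  7.31 -0.13] turn [ 0.12  0.09 13.5 ]
```

```bash
python3 -m handwheel '[[[-1,3,0.4,0,0,0,1],[-1,8,1.1,0,0,0,3],[-1,14,2,0,0,0,5],[-1,20,2.8,0,0,0,7],[-1,26,3.6,0,0,0,9],[-1,32,4.4,0,0,0,11],[-1,38,5.3,0,0,0,13.5],[-1,44,6.1,0,0,0,13.5],[-1,49,6.8,0,0,0,13.5],[-1,52,7.2,0,0,0,13.5]]]';python3 -m handwheel '[[[-1,0.9,0.3,0,0,0,0],[-1,0.9,0.3,0,0,0,0],[-1,0.9,0.3,0,0,0,0],[-1,0.9,0.3,0,0,0,0]]]'; python3 - <<'E'
from h import *
P,f,p=wrist();delta([.5932,.1783,.36],71.5);cv2.imwrite("pics/w4.png",f)
E
```

```text
time_s: 10.52
eef_pos: [0.59, 0.1723, 0.355]
eef_rot: [-0.001, 0.811, 0.585, -0.002]
wrist_force: [0.2, -0.3, -1.5]
opening: 0.177
grasp_force: 58.8
time_s: 11.02
eef_pos: [0.5967, 0.1761, 0.3583]
eef_rot: [0.0, 0.812, 0.584, -0.0]
wrist_force: [0.2, -0.3, -2.1]
opening: 0.176
grasp_force: 58.8
t 11.07 pos [0.5967 0.1762 0.3584] yaw 71.42 F [ 0.4 -0.3 -2.3] -> shift cm [ 0.09 -0.4  -0.16] turn [ 0.01  0.   -0.08]
```

View pics/w4.png

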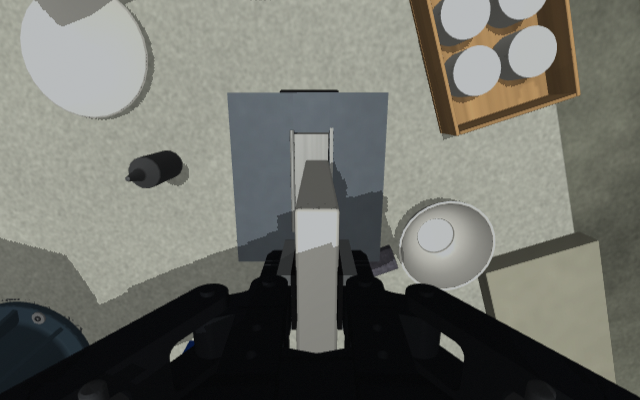

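The tile is held square above the mouth, with its foot at about (317,180) and the flap at (312,150). I'll correct by -4 mm in tool y and lower to just above the flap.

```bash
python3 -m handwheel '[[[-1,0.1,-0.4,1,0,0,0],[-1,0.1,-0.4,3,0,0,0],[-1,0.1,-0.4,5,0,0,0],[-1,0.1,-0.4,6,0,0,0],[-1,0.1,-0.4,6,0,0,0],[-1,0.1,-0.4,6,0,0,0]]]'; python3 - <<'E'
from h import *
P,f,p=wrist();delta([.5932,.1783,.2855],71.5);
a=np.radians(71.5);ex=np.array([np.sin(a),-np.cos(a)]);ey=np.array([np.cos(a),np.sin(a)])
Q=P[...,:2]-np.array([.5898,.1807]);X=Q@ex*1000;Y=Q@ey*1000;z=P[...,2]
m=(z>.205)&(z<.31)&(abs(X)<25)&(Y>20)&(Y<50);q=np.c_[X[m],Y[m],z[m]*1e3]
for lo in range(205,325,15):
    k=(q[:,2]>=lo)&(q[:,2]<lo+15)
    if k.any():print(lo,k.sum(),np.round(np.percentile(q[k],[2,50,98],axis=0).tolist(),1).tolist())
t=(z>.185)&(z<.2);g=f.sum(-1,dtype=int)
print([(k,int(g[t&(Y>38)&(Y<44)&(X>=k)&(X<k+1)].mean()) if (t&(Y>38)&(Y<44)&(X>=k)&(X<k+1)).any() else 0) for k in range(-18,24)])
E
```

```text
time_s: 11.82
eef_pos: [0.5936, 0.1795, 0.2991]
eef_rot: [0.0, 0.812, 0.584, 0.001]
wrist_force: [-0.0, -0.1, -0.9]
opening: 0.177
grasp_force: 58.8
t 11.88 pos [0.5937 0.1795 0.2993] yaw 71.49 F [-0.6 -0.1 -1.7] -> shift cm [-0.13 -0.01  1.38] turn [ 0.09 -0.04 -0.01]
205 34 [[-3.5, 33.4, 213.4], [3.5, 34.3, 215.8], [11.3, 34.5, 219.9]]
220 84 [[-3.2, 34.0, 220.0], [4.2, 34.4, 228.5], [11.4, 34.6, 234.1]]
235 103 [[-3.4, 33.9, 236.2], [4.1, 34.3, 242.7], [11.4, 34.6, 249.2]]
250 133 [[-3.3, 33.9, 250.5], [4.1, 34.3, 257.8], [11.3, 34.6, 264.3]]
265 168 [[-3.5, 33.8, 265.3], [3.6, 34.3, 272.7], [11.3, 34.6, 279.9]]
280 216 [[-3.4, 33.9, 280.3], [4.1, 34.3, 288.1], [11.3, 34.6, 294.7]]
295 286 [[-3.5, 33.8, 295.4], [4.0, 34.3, 303.1], [11.3, 34.6, 309.5]]
[(-18, 326), (-17, 340), (-16, 437), (-15, 523), (-14, 366), (-13, 341), (-12, 527), (-11, 535), (-10, 531), (-9, 534), (-8, 537), (-7, 529), (-6, 533), (-5, 523), (-4, 512), (-3, 502), (-2, 517), (-1, 527), (0, 529), (1, 528), (2, 525), (3, 521), (4, 526), (5, 527), (6, 523), (7, 510), (8, 516), (9, 518), (10, 512), (11, 498), (12, 517), (13, 517), (14, 511), (15, 497), (16, 500), (17, 481), (18, 221), (19, 415), (20, 517), (21, 497), (22, 373), (23, 311)]
```

The tile is centred at X=3.95, Y=0.3. Pushing in.

```bash
python3 -m handwheel '[[[-1,0,0,0.8,0,0,0],[-1,0,0,1.4,0,0,0],[-1,0,0,2,0,0,0],[-1,0,0,2.6,0,0,0],[-1,0,0,3.2,0,0,0],[-1,0,0,3.8,0,0,0],[-1,0,0,4.4,0,0,0],[-1,0,0,5,0,0,0],[-1,0,0,5,0,0,0]]]'; python3 -c "
from h import *
delta([.5932,.1785,.2055],71.5)"
```

```text
time_s: 13.0
eef_pos: [0.593, 0.1793, 0.2469]
eef_rot: [-0.0, 0.812, 0.584, -0.0]
wrist_force: [6.0, -1.3, -4.4]
opening: 0.18
grasp_force: 58.5
t 13.0 pos [0.593  0.1793 0.2469] yaw 71.48 F [ 6.  -1.3 -4.4] -> shift cm [-0.06  0.04  4.14] turn [-0.05  0.03 -0.02]
```

```bash
python3 -m handwheel '[[[-1,0,0,0.6,0,0,0],[-1,0,0,1.2,0,0,0],[-1,0,0,1.8,0,0,0],[-1,0,0,2.4,0,0,0],[-1,0,0,3.0,0,0,0],[-1,0,0,3.6,0,0,0],[-1,0,0,4.1,0,0,0],[-1,0,0,4.1,0,0,0]]]'; python3 -c "
from h import *
delta([.5932,.1785,.2055],71.5)"
```

```text
time_s: 14.0
eef_pos: [0.5932, 0.1794, 0.2063]
eef_rot: [0.0, 0.812, 0.584, -0.0]
wrist_force: [7.2, -1.7, -2.8]
opening: 0.18
grasp_force: 58.9
t 14.0 pos [0.5932 0.1794 0.2063] yaw 71.49 F [ 7.2 -1.7 -2.8] -> shift cm [-0.08  0.02  0.08] turn [-0.01  0.01 -0.01]
```

Pushed in 79 mm. Releasing and backing off.

```bash
python3 -m handwheel '[[[0,0,0,0,0,0,0],[1,0,0,0,0,0,0],[1,0,0,0,0,0,0],[1,0,0,0,0,0,0],[1,0,0,-3,0,0,0],[1,0,0,-8,0,0,0],[1,0,0,-13,0,0,0],[1,0,0,-13,0,0,0],[1,0,0,-13,0,0,0]]]'; python3 - <<'E'
from h import *
P,f,p=wrist();delta([.5922,.1799,.30],161.5)
a=np.radians(71.5);ex=np.array([np.sin(a),-np.cos(a)]);ey=np.array([np.cos(a),np.sin(a)])
Q=P[...,:2]-np.array([.5898,.1807]);X=Q@ex*1000;Y=Q@ey*1000;z=P[...,2]
m=(z>.21)&(z<.26)&(abs(X-4)<25)&(abs(Y)<45);t=m&(z>np.percentile(z[m],98)-.006)
print(np.median(z[t]),np.percentile(X[t],[2,98]),np.percentile(Y[t],[2,98]))
cv2.imwrite("pics/w5.png",f)
E
```

```text
time_s: 15.12
eef_pos: [0.5928, 0.1795, 0.3367]
eef_rot: [-0.0, 0.812, 0.584, -0.0]
wrist_force: [-0.5, 0.8, -0.9]
opening: 0.998
grasp_force: 0.0
t 15.18 pos [0.5925 0.1794 0.3356] yaw 71.5 F [ 0.4  0.6 -0.3] -> shift cm [ 0.04 -0.03  3.56] turn [-1.5e-01 -6.0e-02 -9.0e+01]
0.2374835579503241 [-1.87951227 13.58833646] [-31.79475075  33.18424018]
```

View pics/w5.png

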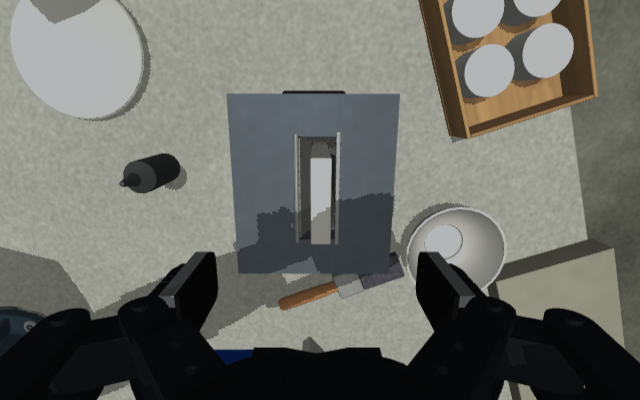

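The tile stays in place, top at z=0.2375, with the flap held open beside it at (318,190). I'll close the fingers, turn a quarter turn and come down on its top.

```bash
python3 -m handwheel '[[[-1,0,0,0,0,0,-10],[-1,0,0,0,0,0,-20],[-1,0,0,0,0,0,-30],[-1,0,0,1,0,0,-40],[-1,0,0,2,0,0,-50],[-1,0,0,3,0,0,-60],[-1,0,0,3.5,0,0,-70],[-1,0,0,3.5,0,0,-80],[-1,0,0,3.5,0,0,-90],[-1,0,0,3.5,0,0,-90]]]';python3 -m handwheel '[[[-1,0,0,2,0,0,0],[-1,0,0,4,0,0,0],[-1,0,0,5,0,0,0],[-1,0,0,5,0,0,0]]]'; python3 -c "
from h import *
delta([.5922,.1799,.240],161.5)"
```

```text
time_s: 16.42
eef_pos: [0.5923, 0.1794, 0.3002]
eef_rot: [-0.002, 0.162, 0.987, -0.0]
wrist_force: [-1.4, -0.2, -0.0]
opening: -0.0
grasp_force: 0.0
time_s: 16.92
eef_pos: [0.5924, 0.1794, 0.2505]
eef_rot: [-0.001, 0.161, 0.987, -0.0]
wrist_force: [-0.2, -0.1, 0.2]
opening: -0.001
grasp_force: 0.0
t 16.93 pos [0.5924 0.1794 0.2505] yaw 161.46 F [-0.2 -0.1  0.2] -> shift cm [0.03 0.05 1.05] turn [-0.07 -0.15 -0.04]
```

```bash
python3 -m handwheel '[[[-1,0,0,0.8,0,0,0],[-1,0,0,1.1,0,0,0],[-1,0,0,1.4,0,0,0],[-1,0,0,1.7,0,0,0],[-1,0,0,2,0,0,0],[-1,0,0,2.3,0,0,0],[-1,0,0,2.6,0,0,0],[-1,0,0,3,0,0,0]]]'; python3 -m handwheel '[[[-1,0,0,0.3,0,0,0],[-1,0,0,0.6,0,0,0],[-1,0,0,0.9,0,0,0],[-1,0,0,1.2,0,0,0],[-1,0,0,1.5,0,0,0]]]'
```

```text
time_s: 17.92
eef_pos: [0.5933, 0.1795, 0.2222]
eef_rot: [0.0, 0.161, 0.987, 0.0]
wrist_force: [0.1, 0.5, 3.7]
opening: 0.0
grasp_force: 1.6
time_s: 18.55
eef_pos: [0.5932, 0.1794, 0.207]
eef_rot: [0.0, 0.161, 0.987, -0.0]
wrist_force: [0.4, 0.2, 3.4]
opening: -0.001
grasp_force: 1.4
```

Steady 3.5 N, sliding. Following it down.

```bash
python3 -m handwheel '[[[-1,0,0,0.3,0,0,0],[-1,0,0,0.6,0,0,0],[-1,0,0,0.9,0,0,0],[-1,0,0,1.2,0,0,0],[-1,0,0,1.5,0,0,0],[-1,0,0,1.8,0,0,0]]]'; python3 -m handwheel '[[[-1,0,0,0.3,0,0,0],[-1,0,0,0.6,0,0,0],[-1,0,0,0.9,0,0,0],[-1,0,0,1.2,0,0,0],[-1,0,0,1.5,0,0,0]]]'
```

```text
time_s: 19.3
eef_pos: [0.5932, 0.1794, 0.189]
eef_rot: [0.0, 0.161, 0.987, -0.0]
wrist_force: [0.9, -0.7, 1.9]
opening: -0.003
grasp_force: 1.2
time_s: 19.92
eef_pos: [0.5947, 0.1793, 0.1753]
eef_rot: [0.002, 0.161, 0.987, 0.0]
wrist_force: [5.0, -1.8, 6.6]
opening: -0.003
grasp_force: 3.3
```

```bash
python3 -m handwheel '[[[-1,0,0,0.2,0,0,0],[-1,0,0,0.4,0,0,0],[-1,0,0,0.6,0,0,0]]]'; python3 -m handwheel '[[[-1,0,0,0.2,0,0,0],[-1,0,0,0.4,0,0,0]]]';python3 -m handwheel '[[[-1,0,0,0.2,0,0,0],[-1,0,0,0.3,0,0,0]]]'
```

```text
time_s: 20.3
eef_pos: [0.5954, 0.1792, 0.17]
eef_rot: [0.003, 0.161, 0.987, 0.0]
wrist_force: [4.4, -0.9, 6.9]
opening: -0.001
grasp_force: 3.3
time_s: 20.55
eef_pos: [0.5951, 0.1792, 0.1657]
eef_rot: [0.002, 0.161, 0.987, 0.0]
wrist_force: [4.8, -2.0, 6.3]
opening: 0.002
grasp_force: 2.9
time_s: 20.8
eef_pos: [0.5945, 0.1792, 0.1621]
eef_rot: [0.002, 0.161, 0.987, 0.0]
wrist_force: [4.8, -2.2, 2.9]
opening: -0.001
grasp_force: 2.4
```

```bash
python3 -m handwheel '[[[-1,0,0,0.1,0,0,0],[-1,0,0,0.2,0,0,0]]]'; python3 -m handwheel '[[[-1,0,0,0.1,0,0,0],[-1,0,0,0.2,0,0,0]]]';python3 -m handwheel '[[[-1,0,0,0.1,0,0,0],[-1,0,0,0.2,0,0,0]]]'
```

```text
time_s: 21.05
eef_pos: [0.5935, 0.1793, 0.1593]
eef_rot: [0.0, 0.161, 0.987, 0.0]
wrist_force: [4.1, -1.2, 3.4]
opening: 0.002
grasp_force: 2.5
time_s: 21.3
eef_pos: [0.5932, 0.1794, 0.1571]
eef_rot: [0.0, 0.161, 0.987, -0.0]
wrist_force: [4.9, -1.5, 4.4]
opening: -0.001
grasp_force: 2.5
time_s: 21.55
eef_pos: [0.5932, 0.1795, 0.1553]
eef_rot: [0.0, 0.161, 0.987, -0.0]
wrist_force: [3.9, -1.0, 6.2]
opening: 0.001
grasp_force: 3.7
```

Force is rising, so this is the bed. Loading it gently.

```bash
python3 -m handwheel '[[[-1,0,0,0.1,0,0,0],[-1,0,0,0.1,0,0,0]]]'; python3 -m handwheel '[[[-1,0,0,0.1,0,0,0],[-1,0,0,0.1,0,0,0]]]';python3 -m handwheel '[[[-1,0,0,0.1,0,0,0],[-1,0,0,0.1,0,0,0]]]'
```

```text
time_s: 21.8
eef_pos: [0.5933, 0.1795, 0.1547]
eef_rot: [0.0, 0.161, 0.987, 0.0]
wrist_force: [3.8, -1.9, 6.0]
opening: -0.003
grasp_force: 4.1
time_s: 22.05
eef_pos: [0.5933, 0.1796, 0.1541]
eef_rot: [0.0, 0.161, 0.987, 0.0]
wrist_force: [2.6, -2.9, 8.3]
opening: -0.001
grasp_force: 5.1
time_s: 22.3
eef_pos: [0.5934, 0.1797, 0.1536]
eef_rot: [0.0, 0.161, 0.987, 0.0]
wrist_force: [0.9, -1.5, 11.3]
opening: 0.002
grasp_force: 6.3
```

```bash
python3 -m handwheel '[[[-1,0,0,0.1,0,0,0],[-1,0,0,0.1,0,0,0]]]'; python3 -m handwheel '[[[-1,0,0,0.1,0,0,0],[-1,0,0,0.1,0,0,0]]]'; python3 -m handwheel '[[[-1,0,0,0,0,0,0]]]'
```

```text
time_s: 22.55
eef_pos: [0.5934, 0.1797, 0.153]
eef_rot: [0.0, 0.161, 0.987, 0.0]
wrist_force: [-0.2, -1.9, 12.9]
opening: -0.0
grasp_force: 7.4
time_s: 22.8
eef_pos: [0.5934, 0.1798, 0.1524]
eef_rot: [0.0, 0.161, 0.987, 0.0]
wrist_force: [-0.9, -1.2, 15.9]
opening: -0.0
grasp_force: 8.5
time_s: 22.92
eef_pos: [0.5934, 0.1798, 0.1524]
eef_rot: [0.0, 0.161, 0.987, 0.0]
wrist_force: [-1.9, -2.0, 14.6]
opening: 0.002
grasp_force: 8.5
```

```bash
python3 -m handwheel '[[[-1,0,0,0.05,0,0,0],[-1,0,0,0.05,0,0,0],[-1,0,0,0.05,0,0,0],[-1,0,0,0.05,0,0,0],[-1,0,0,0.05,0,0,0],[-1,0,0,0.05,0,0,0]]]'
```

```text
time_s: 23.68
eef_pos: [0.5934, 0.1798, 0.1522]
eef_rot: [0.001, 0.161, 0.987, 0.0]
wrist_force: [-2.4, -1.0, 16.9]
opening: 0.005
grasp_force: 9.5
```

Bedded at about 15 N for 0.75 s. Drawing out slowly, straight up.

```bash
python3 -m handwheel '[[[-1,0,0,-0.3,0,0,0],[-1,0,0,-0.7,0,0,0],[-1,0,0,-1.2,0,0,0],[-1,0,0,-2,0,0,0],[-1,0,0,-3,0,0,0],[-1,0,0,-4,0,0,0],[-1,0,0,-6,0,0,0],[-1,0,0,-10,0,0,0],[-1,0,0,-15,0,0,0],[-1,0,0,-17,0,0,0]]]'; python3 -m handwheel '[[[-1,0,0,0,0,0,0],[-1,0,0,0,0,0,0],[-1,0,0,0,0,0,0],[-1,0,0,0,0,0,0]]]'; python3 - <<'E'
from h import *
P,f,p=wrist();a=np.radians(71.5);ex=np.array([np.sin(a),-np.cos(a)]);ey=np.array([np.cos(a),np.sin(a)])
Q=P[...,:2]-np.array([.5898,.1807]);X=Q@ex*1000;Y=Q@ey*1000;z=P[...,2]*1e3
print([(k,round(float(np.median(z[(abs(Y)<40)&(X>=k)&(X<k+3)])),1)) for k in range(-20,26,3)])
cv2.imwrite("pics/w6.png",f)
E
```

```text
time_s: 24.92
eef_pos: [0.5927, 0.1801, 0.322]
eef_rot: [0.0, 0.16, 0.987, 0.0]
wrist_force: [0.0, 0.1, -0.1]
opening: 0.002
grasp_force: 0.0
time_s: 25.42
eef_pos: [0.5927, 0.1794, 0.3183]
eef_rot: [-0.001, 0.161, 0.987, -0.0]
wrist_force: [-0.1, -0.5, 1.0]
opening: 0.002
grasp_force: 0.0
[(-20, 198.0), (-17, 406.6), (-14, 397.7), (-11, 375.4), (-8, 392.0), (-5, 370.2), (-2, 387.8), (1, 375.7), (4, 375.0), (7, 373.7), (10, 374.8), (13, 196.5), (16, 196.2), (19, 197.7), (22, 196.8), (25, 196.9)]
```

View pics/w6.png

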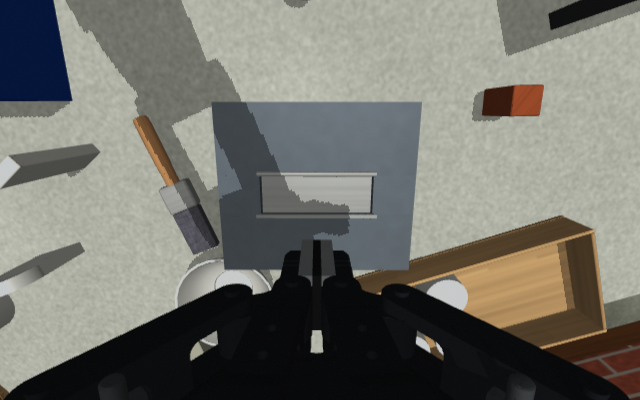

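The flap is shut and level over the mouth at (316,194), its free edge reads 196 mm, the tile is inside, and the gripper touches nothing.

```bash
python3 -c "
from bench import ctrl
print(ctrl.hand_in())"
```

```text
the job is handed in; nothing more can be done
None
```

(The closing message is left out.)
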